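# Set the batch-number drum and mark the label

### The arm

A 6-joint arm with a two-finger parallel gripper is mounted at the origin on the work surface. World frame = base frame: x ahead of the robot, y to its left, z up, the work surface at z = 0. Lengths are in mm, angles in rad, forces in N, time in s.
With the tool pointing down it reaches from about 275 to 1000 mm from the base axis. Payload 8.4 kg.
Tool frame: the origin (TCP) lies midway between the tips of the shut fingers; the grasp point (between the pads) lies 19 mm behind it; z points along the fingers, y is the line along which they close (so a half turn about z gives the same grasp; the last joint's range is limited). The gripper opens to 85 mm and grips with 20 to 120 N. Pads are 22 mm wide; open, the fingers measure 114 mm over their backs; the gripper's body (76 mm by 85 mm) begins 54 mm behind the grasp point. The pads swing forward as they close: fully open they stand 13 mm farther back than shut.
Start: joints at [-1.171, 0.353, 1.633, -0, 1.155, -0.002], TCP at [244.421, -575.227, 231.281] pointing down, gripper open.
Joint ranges: [-2.63, 2.63], [-0.92, 2.1], [0.06, 2.66], [-1.3, 4.44], [0, 2.69], [-3.02, 3.02]. Speed limits (rad/s): [2.22, 2.22, 2.79, 3.14, 3.14, 3.14].

### API

Orientations are given as [roll, pitch, yaw] about the fixed x, y, z axes, in that order (R = Rz(yaw) Ry(pitch) Rx(roll)).
In Python, from rig import telemetry, optics, r gives the robot as it stands.
- The arm moves only by the tool play_rows, never from a script. Its arguments are lists of equal length, an entry for each row: "dp": the shift along the tool's x, y, z in units of 40 mm (1.0 is 40 mm), a list of three; "rot": the turn, a rotation vector about the tool's x, y, z in units of 6 degrees (1.0 is 6 degrees), a list of three. In form: {"dp": [[tx, ty, tz], ...], "rot": [[ax, ay, az], ...]}. A call has 1 to 5 rows; each row is the pose to reach, as a shift and turn from the pose commanded when the call began, along the tool's axes at that moment; what a row does not reach only later rows make up. A row lasts 1/12 s, in which the tool goes at most 41.7 mm and 7.16 degrees, less where a joint would pass 70% of its speed; a pose out of reach is approached as far as the arm can. A call with a gripper value outside its range is refused whole. "fingers" is the opening, from 0 (shut) to 1 (fully open), set as the call begins (left out, the last holds). The fingers move at their own pace and stop on an object; "grip_force" is the grip in N (left out, the last holds). Time passes only in rows, so rows that repeat a pose let the fingers close. It gives the time, the measured TCP pose, the force, the opening and the grip force at its end, in the units of the state.
- telemetry.sense(): the state, without advancing time (a new reading comes with each control period).
- optics.grab_frame(name): name is "side" or "top" or "wrist"; returns a dict with "color" (400x640x3 uint8, red, green, blue), "mtx" (3x3 intrinsics, pixels), "R" (3x3) and "t" (3): a world point X has camera coordinates R X + t; the wrist camera has in their place "mount" (4x4, takes a point from camera to tool coordinates, whose origin is the TCP and whose axes are the flange's). Camera axes: x right, y down, z forward; pixel columns grow to the right and rows downward; lengths in mm; the calibration is good to about 2 mm. The wrist camera is an equidistant fisheye: a pixel r from the principal point sees the ray r / f radians off the axis. A picture is of the moment at which its call begins: read the wrist's pose just before it. There is no depth.
- r.sign_off(): hands the job in; it is judged then, once.
The state is a dict: "clock": time; "qpos": joint angles; "qvel": joint speeds; "joint_efforts": joint torques, N m; "eef_pos": TCP position; "tcp_rot": TCP orientation; "contact_force": force on the tool from outside, world axes, zero at the start; "wrist_torque": the same for the moment, N m; "opening": opening from 0.0 (shut) to 1.0 (fully open); "grasp_force": force on a finger pad.
Only numpy, scipy, OpenCV 4.12 (cv2) and the standard library are available. Lean on these libraries where they do the work, as an engineer would, in place of code of your own. Each camera call takes 0.05 s, during which the arm holds its last target. There are 200 camera calls.

### The job

Turn the number drum of the label marker until the 4 stands in the middle of its window, by rolling the rubber band of the drum with a light fingertip pressure (never more than 20 N), and leave it there. Then press the plunger of the marker fully down to mark the label, only while the 4 is showing, and let it come up again. Leave the other things on the table where they are.

Things in the scene. Friction and masses are not known exactly. Their poses are not given: they have to be found in the camera images.
- marker: Label marker, grey metal, fixed. Origin: middle of the underside; front is -x, y along the drum's axle, z up. In mm: base 150 (x) by 265 (y), 12 thick; hood with window y -122 to -50, x -53 to 53, top 134, window frame to 137; bare rubber part of the drum y -48 to 18; cheek plate y 26 to 34, top 82; plunger guide y 65 to 115, top 90, plunger above it.
- grip_band (a point): Point of the housing (not moving with the drum) at x 0, y -14, z 120 mm of the marker, straight above the axle and the middle of the drum's rubber band. The band is bare from above, 64 mm wide along y; the drum is 90 mm in diameter. The bearing is worn by an unknown amount: the drum's crown really lies 0 to 15 mm below this point and must be found by feel.
- window (a point): Centre of the window in the hood's top, at x 0, y -76, z 134 mm of the marker; opening 40 by 40 mm. The drum carries white numerals 0 to 7, 23 mm high, 45 degrees apart, upright as read from the robot's side. The drum's axle rests on a spring of 6 N per mm, 8 mm of travel: a press of 5 to 12 N turns it without slip, below 4 N may slip, above 20 N damages the bearing.
- drum (a joint): Drum angle, rad, endless, about the marker's +y: grows when the drum's top moves to the marker's +x. Number k is in mid-window at k * 0.785, so the 4 at 3.14 or -3.14 (plus whole turns); turn it either way. Friction about 0.13 N m (3 N at the rim); it stays where it is left. A closed fingertip dragged level over the crown along the marker's x rolls it about 1 rad per 45 mm.
- plunger_top (a point): Centre of the top of the bare-metal mushroom-shaped plunger, at x 0, y 90, z 128 mm of the marker when up; cap 42 mm in diameter, 16 mm high.
- plunger (a joint): How far the plunger is pressed down, m: 0 up, 0.012 fully down. Its spring brings it back; it starts to move at 2 N and is fully down at 8 N.
- pump_bottle: White pump bottle, 62 mm in diameter, 165 mm tall, loose, near the hood side of the marker. Origin: middle of the underside.
- seed_jar: Jar, 56 mm in diameter, 75 mm tall, loose, behind the marker. Origin: middle of the underside.
- dibber: Wooden planting stick, 160 mm long, 26 mm thick, lying along its y in front of the marker, loose. Origin: under its middle.
- label_bundle: Bundle of white plastic labels, 130 by 22 by 17 mm, lying beside the plunger side of the marker, loose. Origin: middle of the underside.
- wipes_pack: White pack of wipes, 100 by 180 by 49 mm, loose, behind the marker. Origin: middle of the underside.
- plant_pot: Small empty terracotta pot, 76 mm across, 70 mm tall, loose, in front of the marker at the hood side. Origin: middle of the underside.

How it is judged (in metres and radians):
On the way, in this order (a step that is already met when the one before it is completed fails the run):
1. the 4 stands in the middle of the window, the drum at rest ((value of joint drum between 2.992 and 3.292 rad or value of joint drum between -3.292 and -2.992 rad or value of joint drum between 9.275 and 9.575 rad or value of joint drum between -9.575 and -9.275 rad) and velocity of joint drum between -0.1 and 0.1 rad/s), for 0.3 s.
2. the plunger is fully down while the 4 shows ((value of joint drum between 2.992 and 3.292 rad or value of joint drum between -3.292 and -2.992 rad or value of joint drum between 9.275 and 9.575 rad or value of joint drum between -9.575 and -9.275 rad) and value of joint plunger above 0.0105 m), for 0.1 s.
At the end, for the whole second after the job is handed in: the drum stands still with the 4 in the middle of the window (within 0.15 rad, about 7 mm at the rim), and the plunger is up again (within 2 mm) (all of step 1 and value of joint plunger below 0.002 m); the robot touches nothing.
It fails at once if the drum is pressed with more than 20 N (contact force between anything else and drum above 20 N).
It fails at once if the plunger is pressed (more than 6 mm) while the 4 is not in the window (value of joint plunger above 0.006 m and not (value of joint drum between 2.992 and 3.292 rad or value of joint drum between -3.292 and -2.992 rad or value of joint drum between 9.275 and 9.575 rad or value of joint drum between -9.575 and -9.275 rad)).
It fails at once if another thing on the table is moved by more than 20 mm (distance of any of pump_bottle, seed_jar, dibber, label_bundle, wipes_pack, plant_pot from where it was at the start of the episode above 0.02 m).
It also fails if it takes over 64 s, if anything falls off the work surface, if the arm or the gripper's body presses on something with over 40 N, if the wrist force passes 120 N, or if a joint passes its speed limit or range.

## Working session

There is one attempt and no reset: what is moved stays moved. The work goes in short steps, Python scripts to look and compute and a tool call to move; the robot and the scene stay as the last step left them, time stands still between calls to the robot, and variables do not carry over. Pictures are saved under pics/ and viewed, at most 10 in all, crops included, and the job is handed in when it is done.

Besides the shell and the picture viewer there is one more tool, called after ">>>" by a JSON object that holds its "name" and its "arguments". play_rows: Moves the arm, as the interface text tells. Its arguments: {"type":"object","properties":{"dp":{"type":"array"},"rot":{"type":"array"},"fingers":{"type":"number"},"grip_force":{"type":"number"}},"required":["dp","rot"]}

```bash
mkdir -p pics; ls; python3 - <<'E'
from rig import telemetry, optics, r
import cv2,numpy as np
s=telemetry.sense(); print(s)
for n in ("top","side"):
    f=optics.grab_frame(n); cv2.imwrite(f"pics/{n}0.png",f["color"][:,:,::-1]); np.savez(f"pics/{n}0.npz",**f)
    print(n,f["mtx"].round(1).tolist(),f["R"].round(3).tolist(),f["t"].round(0).tolist())
E
```

```text
pics
{'clock': 0.0, 'qpos': array([-1.17139374e+00,  3.53629842e-01,  1.63412128e+00,  1.49232856e-05,
        1.15519703e+00, -2.39295767e-03]), 'qvel': array([ 0.00043038,  0.0002567 , -0.00015324, -0.00107839, -0.00240609,
       -0.00163595]), 'joint_efforts': array([-2.46195159e-04, -6.05258417e+01, -3.42058361e+01, -1.53262158e-04,
        9.68861481e-03, -3.89691547e-05]), 'eef_pos': array([ 244.24671393, -574.79200072,  230.57861138]), 'tcp_rot': array([-3.14023719e+00, -1.68883642e-05,  4.01789495e-01]), 'contact_force': array([0.37114264, 0.03459835, 0.38328392]), 'wrist_torque': array([-0.01249534, -0.00573675, -0.0523538 ]), 'grasp_force': 0.0, 'opening': 1.001479222241598}
top [[506.7, 0.0, 318.2], [0.0, 506.7, 205.2], [0.0, 0.0, 1.0]] [[-0.028, -0.999, 0.02], [-0.996, 0.027, -0.085], [0.085, -0.023, -0.996]] [7.0, 599.0, 1029.0]
side [[379.8, 0.0, 326.4], [0.0, 379.8, 188.2], [0.0, 0.0, 1.0]] [[-0.913, -0.407, 0.015], [-0.226, 0.476, -0.85], [0.339, -0.78, -0.527]] [555.0, 216.0, 707.0]
```

View pics/top0.png

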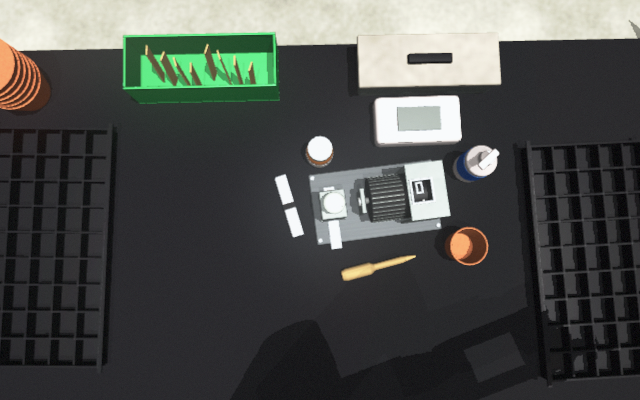

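View pics/side0.png

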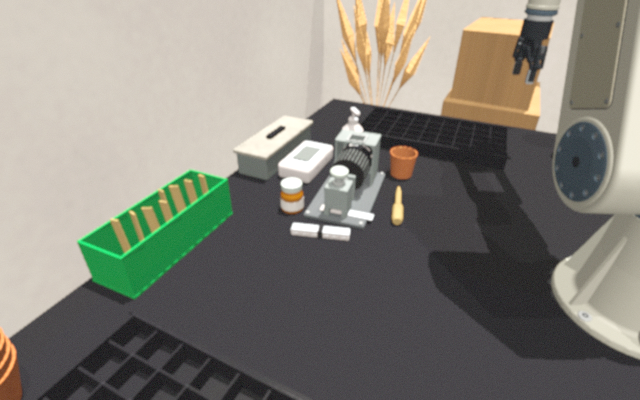

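The top image shows the marker with its plunger cap near (333,202), the drum band near (387,198), the window near (421,187) and the hood on the right. I'll enlarge it for precision.

```bash
python3 - <<'E'
import cv2
a=cv2.imread("pics/top0.png")[145:265,290:490]
cv2.imwrite("pics/crop0.png",cv2.resize(a,None,fx=4,fy=4,interpolation=cv2.INTER_CUBIC))
E
```

```text
(no output)
```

View pics/crop0.png

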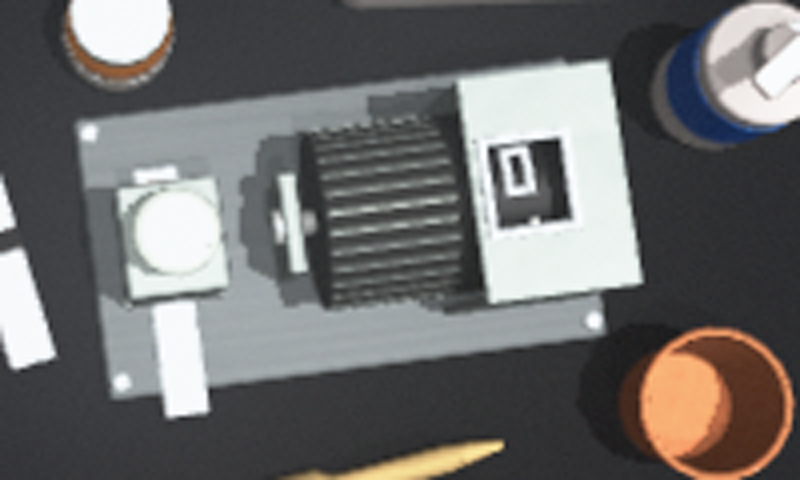

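```bash
cat > h.py <<'E'
import numpy as np,cv2
from scipy.optimize import least_squares
from scipy.spatial.transform import Rotation as Ro
def pose():
    f=np.load("pics/top0.npz")
    M=np.array([[75,132.5,12],[-75,132.5,12],[-75,-132.5,12],[0,-76,137],[0,90,128],[53,-50,134],[53,-122,134],[-53,-122,134],[-53,-50,134]],float)
    u=np.array([[78,121],[113,398],[605,335],[532,181],[178,232],[457,80],[610,60],[642,282],[490,303]],float)
    u=(u+.5)/4-.5+[290,145]
    def w(p,P): c,s=np.cos(p[2]),np.sin(p[2]); return P@np.array([[c,s,0],[-s,c,0],[0,0,1]])+[p[0],p[1],0]
    def pr(p):
        c=w(p,M)@f["R"].T+f["t"]; q=c@f["mtx"].T; return q[:,:2]/q[:,2:]
    s=least_squares(lambda p:(pr(p)-u).ravel(),[550,-130,0],x_scale=[100,100,.1])
    return s.x,(pr(s.x)-u).round(1),w
E
python3 - <<'E'
from h import *
p,r,w=pose(); print(p.round(3),r.tolist())
P=np.array([[0,-14,120],[0,-76,134],[0,90,128]],float);print(w(p,P).round(1))
from rig import telemetry,optics
f=np.load("pics/top0.npz");print(-f["R"].T@f["t"])
g=optics.grab_frame("wrist");print(g["mtx"],g["mount"].round(3))
E
```

```text
[ 6.04397e+02 -1.27880e+02  1.03000e-01] [[-1.9, -0.2], [-1.4, 1.0], [0.1, 0.2], [0.1, 0.3], [0.6, -0.6], [0.8, -0.2], [0.1, -0.0], [0.6, -0.0], [0.7, -0.3]]
[[ 605.8 -141.8  120. ]
 [ 612.2 -203.5  134. ]
 [ 595.1  -38.4  128. ]]
[ 509.31011532   14.65950002 1075.75773076]
[[309.70691629   0.         315.352358  ]
 [  0.         309.70691629 195.14671786]
 [  0.           0.           1.        ]] [[-1.00000e-03 -9.52000e-01 -3.05000e-01  7.77440e+01]
 [ 1.00000e+00 -1.00000e-03  1.00000e-03 -9.78000e-01]
 [-1.00000e-03 -3.05000e-01  9.52000e-01 -1.43175e+02]
 [ 0.00000e+00  0.00000e+00  0.00000e+00  1.00000e+00]]
```

>>> {"name": "play_rows", "arguments": {"dp": [[12.56, -6.42, 1], [12.56, -6.42, 1], [12.56, -6.42, 1], [12.56, -6.42, 1], [12.56, -6.42, 1]], "rot": [[0, 0, 0], [0, 0, 0], [0, 0, 0], [0, 0, 0], [0, 0, 0]], "fingers": 0, "grip_force": 40}}

```text
clock: 0.57
eef_pos: [378.4, -414.2, 216.3]
tcp_rot: [-3.141, 0.0, 0.401]
contact_force: [0.5, -0.8, 0.4]
opening: 0.301
grasp_force: 0.0
```

>>> {"name": "play_rows", "arguments": {"dp": [[7.9, -4.04, 0.65], [7.9, -4.04, 0.65], [7.9, -4.04, 0.65], [7.9, -4.04, 0.65], [7.9, -4.04, 0.65]], "rot": [[0, 0, 0], [0, 0, 0], [0, 0, 0], [0, 0, 0], [0, 0, 0]]}}

```text
clock: 0.98
eef_pos: [511.9, -254.5, 201.1]
tcp_rot: [-3.142, 0.0, 0.402]
contact_force: [-0.3, -0.8, 0.5]
opening: 0.004
grasp_force: 0.0
```

>>> {"name": "play_rows", "arguments": {"dp": [[2.8, -1.44, 0.3], [2.8, -1.44, 0.3], [2.8, -1.44, 0.3], [2.8, -1.44, 0.3], [2.8, -1.44, 0.3]], "rot": [[0, 0, 1], [0, 0, 2], [0, 0, 2.85], [0, 0, 2.85], [0, 0, 2.85]]}}

```text
clock: 1.4
eef_pos: [592.3, -157.5, 188.6]
tcp_rot: [-3.141, 0.001, 0.107]
contact_force: [-0.5, -0.4, 0.4]
opening: -0.002
grasp_force: 0.0
```

```bash
cat >> h.py <<'E'
def look(name):
    from rig import telemetry,optics
    s=telemetry.sense(); f=optics.grab_frame("wrist")
    cv2.imwrite(f"pics/{name}.png",f["color"][:,:,::-1])
    R=Ro.from_euler("xyz",s["tcp_rot"]).as_matrix(); return s,f,R
def proj(f,R,s,X):
    T=(np.asarray(X,float)-s["eef_pos"])@R          # tool
    m=f["mount"]; c=(T-m[:3,3])@m[:3,:3]
    rr=np.hypot(c[...,0],c[...,1]); th=np.arctan2(rr,c[...,2]); k=f["mtx"]
    return np.stack([k[0,2]+k[0,0]*th*c[...,0]/rr,k[1,2]+k[0,0]*th*c[...,1]/rr],-1)
def unwrap(name,crown=112):
    s,f,R=look(name); p,_,w=pose()
    a=np.linspace(-.8,.8,320); y=np.linspace(-45,-105,240)
    A,Y=np.meshgrid(a,y,indexing="ij")  # rows: x increasing; flipped below so that +x is up
    A=A[::-1]; Pm=np.stack([45*np.sin(A),Y,crown-45+45*np.cos(A)],-1).reshape(-1,3)
    uv=proj(f,R,s,w(p,Pm)).reshape(320,240,2).astype(np.float32)
    im=cv2.remap(f["color"][:,:,::-1].copy(),uv[...,0],uv[...,1],cv2.INTER_CUBIC)
    for d in(-.4,0,.4): cv2.line(im,(0,int(160-d*200)),(12,int(160-d*200)),(0,0,255),1)
    full=f["color"][:,:,::-1].copy()
    pts=w(p,np.array([[20,-56,137],[20,-96,137],[-20,-96,137],[-20,-56,137],[0,-14,115],[0,90,128]],float))
    for q in proj(f,R,s,pts): cv2.circle(full,tuple(int(v) for v in q),2,(0,0,255),-1)
    o=np.zeros((400,800,3),np.uint8); o[:320,550:790]=im; o[:,:540]=full[:,50:590]
    cv2.imwrite(f"pics/{name}_u.png",o); print(s["eef_pos"].round(1),s["tcp_rot"].round(3),s["contact_force"].round(1),s["clock"])
E
python3 -c "
from h import *
unwrap('w1')"
```

```text
[ 592.3 -157.5  188.6] [-3.141e+00  1.000e-03  1.070e-01] [-0.5 -0.4  0.4] 1.4
```

View pics/w1_u.png

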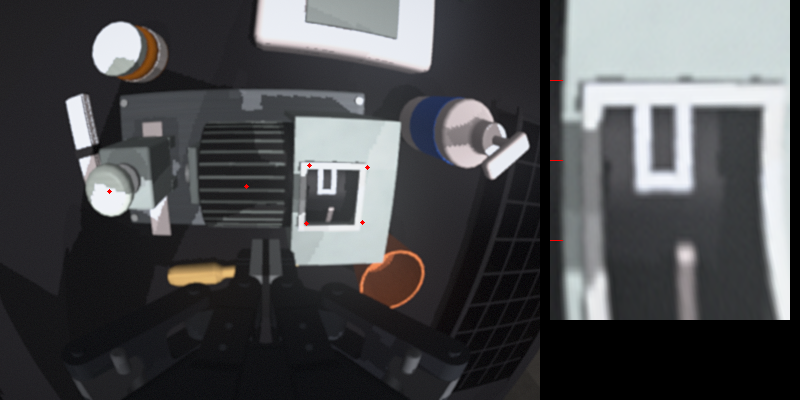

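The wrist view fits the pose (cap at (111,190), window about (335,195)). The 0 sits at about +0.10 rad, with the 1 below it, so the drum has to roll about +3.03 rad toward +x. Next I'll descend over the band.

>>> {"name": "play_rows", "arguments": {"dp": [[0.1, -0.2, 0.6], [0.18, -0.355, 1.2], [0.18, -0.355, 1.55], [0.18, -0.355, 1.55], [0.18, -0.355, 1.55]], "rot": [[0, 0, 0], [0, 0, 0], [0, 0, 0], [0, 0, 0], [0, 0, 0]]}}

```text
clock: 1.87
eef_pos: [596.1, -145.9, 127.1]
tcp_rot: [-3.141, 0.002, 0.103]
contact_force: [0.3, -0.5, -0.1]
opening: 0.004
grasp_force: 0.0
```

```bash
python3 -c "
from rig import telemetry
for k in range(1): s=telemetry.sense(); print(s['clock'],s['eef_pos'],s['tcp_rot'],s['contact_force'])"
```

```text
1.8667 [ 596.08090278 -145.8788261   127.07486273] [-3.14126045e+00  1.71117495e-03  1.02663117e-01] [ 0.339377   -0.4845378  -0.05886962]
```

>>> {"name": "play_rows", "arguments": {"dp": [[0, -0.03, 0.08], [0, -0.06, 0.15], [0, -0.06, 0.16], [0, -0.06, 0.16], [0, -0.06, 0.16]], "rot": [[0, 0, 0], [0, 0, 0], [0, 0, 0], [0, 0, 0], [0, 0, 0]]}}

```text
clock: 2.28
eef_pos: [597.2, -142.5, 121.4]
tcp_rot: [3.141, -0.001, 0.103]
contact_force: [-0.3, 0.2, -0.4]
opening: -0.005
grasp_force: 0.0
```

>>> {"name": "play_rows", "arguments": {"dp": [[0, 0, 0.03], [0, 0, 0.06], [0, 0, 0.06], [0, 0, 0.06]], "rot": [[0, 0, 0], [0, 0, 0], [0, 0, 0], [0, 0, 0]]}}

```text
clock: 2.62
eef_pos: [596.9, -142.3, 118.4]
tcp_rot: [-3.142, 0.0, 0.103]
contact_force: [0.2, 0.5, 0.3]
opening: -0.0
grasp_force: 0.0
```

>>> {"name": "play_rows", "arguments": {"dp": [[0, 0, 0.03], [0, 0, 0.06], [0, 0, 0.06], [0, 0, 0.06]], "rot": [[0, 0, 0], [0, 0, 0], [0, 0, 0], [0, 0, 0]]}}

```text
clock: 2.95
eef_pos: [597.2, -142.4, 116.4]
tcp_rot: [3.141, -0.0, 0.103]
contact_force: [-0.4, 0.2, 3.8]
opening: -0.0
grasp_force: 1.8
```

>>> {"name": "play_rows", "arguments": {"dp": [[0, 0, 0.02], [0.1, 0, 0.02], [0.2, 0, 0.02], [0.3, 0, 0.02], [0.3, 0, 0.02]], "rot": [[0, 0, 0], [0, 0, 0], [0, 0, 0], [0, 0, 0], [0, 0, 0]]}}

```text
clock: 3.37
eef_pos: [609.4, -141.2, 115.8]
tcp_rot: [3.141, -0.0, 0.103]
contact_force: [-1.8, 0.5, 6.0]
opening: -0.0
grasp_force: 3.4
```

>>> {"name": "play_rows", "arguments": {"dp": [[0.1, 0, 0.01], [0.2, 0, 0.01], [0.33, 0, 0.02], [0.33, 0, 0.02]], "rot": [[0, 0, 0], [0, 0, 0], [0, 0, 0], [0, 0, 0]]}}

```text
clock: 3.7
eef_pos: [622.8, -139.8, 114.9]
tcp_rot: [3.141, -0.001, 0.103]
contact_force: [-0.5, -0.3, 5.1]
opening: -0.001
grasp_force: 2.4
```

```bash
python3 -c "
from h import *
unwrap('w2',117)"
```

```text
[ 622.8 -139.8  114.9] [ 3.141e+00 -1.000e-03  1.030e-01] [-0.5 -0.3  5.1] 3.7
```

View pics/w2_u.png

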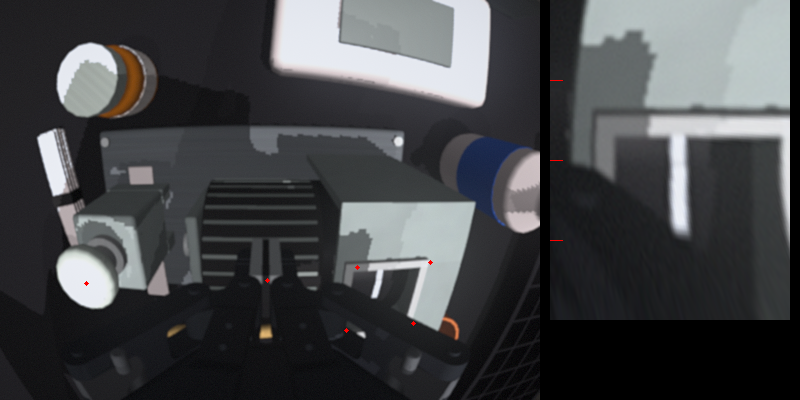

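The 1's bar ends at -0.385 rad, so the drum is at about 0.66 and the band is rolling without slip. Next come the return strokes.

>>> {"name": "play_rows", "arguments": {"dp": [[0, 0, -0.15], [-0.85, 0, -0.15], [-0.85, 0, -0.15], [-0.85, 0, -0.03], [-0.85, 0, -0.005]], "rot": [[0, 0, 0], [0, 0, 0], [0, 0, 0], [0, 0, 0], [0, 0, 0]]}}

```text
clock: 4.17
eef_pos: [587.7, -143.3, 114.5]
tcp_rot: [-3.142, 0.001, 0.103]
contact_force: [-4.2, -1.3, 6.9]
opening: -0.0
grasp_force: 3.9
```

>>> {"name": "play_rows", "arguments": {"dp": [[0.17, 0, -0.005], [0.34, 0, -0.01], [0.51, 0, -0.01], [0.68, 0, -0.005], [0.85, 0, 0.0]], "rot": [[0, 0, 0], [0, 0, 0], [0, 0, 0], [0, 0, 0], [0, 0, 0]]}}

```text
clock: 4.58
eef_pos: [623.0, -139.7, 115.1]
tcp_rot: [3.141, -0.0, 0.103]
contact_force: [-1.6, -0.7, 3.4]
opening: -0.004
grasp_force: 1.6
```

>>> {"name": "play_rows", "arguments": {"dp": [[0, 0, -0.15], [-0.85, 0, -0.15], [-0.85, 0, -0.15], [-0.85, 0, -0.15], [-0.85, 0, -0.01]], "rot": [[0, 0, 0], [0, 0, 0], [0, 0, 0], [0, 0, 0], [0, 0, 0]]}}

```text
clock: 5.0
eef_pos: [589.5, -143.5, 116.2]
tcp_rot: [3.141, -0.003, 0.103]
contact_force: [0.9, 0.2, 2.5]
opening: -0.002
grasp_force: 0.8
```

>>> {"name": "play_rows", "arguments": {"dp": [[0, 0, 0], [0.21, 0, -0.005], [0.42, 0, -0.005], [0.63, 0, -0.005], [0.84, 0, 0.01]], "rot": [[0, 0, 0], [0, 0, 0], [0, 0, 0], [0, 0, 0], [0, 0, 0]]}}

```text
clock: 5.42
eef_pos: [622.4, -140.1, 115.2]
tcp_rot: [3.141, 0.0, 0.104]
contact_force: [-1.8, -0.4, 3.6]
opening: -0.0
grasp_force: 1.8
```

>>> {"name": "play_rows", "arguments": {"dp": [[0, 0, 0], [0, 0, -0.6], [0, 0, -1.2], [-0.42, 0, -1.8], [-0.42, 0, -1.8]], "rot": [[0, 0, 0], [0, 0, 0], [0, 0, 0], [0, 0, 0], [0, 0, 0]]}}

```text
clock: 5.83
eef_pos: [605.5, -142.0, 190.8]
tcp_rot: [3.14, -0.004, 0.104]
contact_force: [0.8, -0.7, 0.6]
opening: 0.005
grasp_force: 0.0
```

```bash
python3 -c "
from h import *
unwrap('w3',117)"
```

```text
[ 605.5 -142.   190.8] [ 3.14  -0.004  0.104] [ 0.8 -0.7  0.6] 5.8333
```

View pics/w3_u.png

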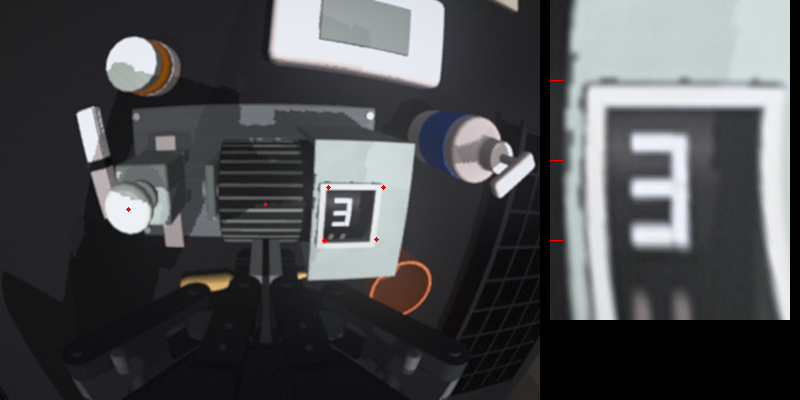

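The 3 is centred at -0.145 rad, so the drum is at about 2.21 and needs +0.93 rad (about 42 mm). I'll do this in two strokes of 21 mm.

>>> {"name": "play_rows", "arguments": {"dp": [[-0.26, 0, 0.8], [-0.26, 0, 1.5], [-0.26, 0, 1.68], [-0.26, 0, 1.68], [-0.26, 0, 1.68]], "rot": [[0, 0, 0], [0, 0, 0], [0, 0, 0], [0, 0, 0], [0, 0, 0]]}}

```text
clock: 6.3
eef_pos: [594.8, -142.5, 119.3]
tcp_rot: [-3.141, 0.001, 0.103]
contact_force: [0.6, -0.2, -0.3]
opening: 0.001
grasp_force: 0.0
```

>>> {"name": "play_rows", "arguments": {"dp": [[0, 0, 0.05], [0, 0, 0.1], [0, 0, 0.1], [0, 0, 0.1]], "rot": [[0, 0, 0], [0, 0, 0], [0, 0, 0], [0, 0, 0]]}}

```text
clock: 6.63
eef_pos: [595.8, -142.8, 116.6]
tcp_rot: [3.141, -0.002, 0.103]
contact_force: [1.3, -0.8, 1.7]
opening: -0.001
grasp_force: 1.2
```

>>> {"name": "play_rows", "arguments": {"dp": [[0, 0, 0.035], [0.13, 0, 0.035], [0.27, 0, 0.035], [0.4, 0, 0.035], [0.53, 0, 0.035]], "rot": [[0, 0, 0], [0, 0, 0], [0, 0, 0], [0, 0, 0], [0, 0, 0]]}}

```text
clock: 7.05
eef_pos: [615.8, -140.8, 115.2]
tcp_rot: [3.141, 0.0, 0.103]
contact_force: [-2.8, -1.4, 8.3]
opening: -0.005
grasp_force: 4.3
```

>>> {"name": "play_rows", "arguments": {"dp": [[0, 0, 0], [0, 0, -0.15], [-0.53, 0, -0.15], [-0.53, 0, -0.15], [-0.53, 0, -0.12]], "rot": [[0, 0, 0], [0, 0, 0], [0, 0, 0], [0, 0, 0], [0, 0, 0]]}}

```text
clock: 7.47
eef_pos: [593.8, -142.5, 119.2]
tcp_rot: [-3.141, 0.001, 0.103]
contact_force: [-0.1, 0.4, 0.2]
opening: 0.001
grasp_force: 0.0
```

>>> {"name": "play_rows", "arguments": {"dp": [[0, 0, 0.06], [0, 0, 0.12], [0, 0, 0.12], [0, 0, 0.12], [0.13, 0, 0.12]], "rot": [[0, 0, 0], [0, 0, 0], [0, 0, 0], [0, 0, 0], [0, 0, 0]]}}

```text
clock: 7.88
eef_pos: [599.7, -142.3, 114.8]
tcp_rot: [3.141, 0.001, 0.103]
contact_force: [-3.4, 0.1, 11.8]
opening: -0.002
grasp_force: 5.9
```

>>> {"name": "play_rows", "arguments": {"dp": [[0.13, 0, -0.01], [0.26, 0, -0.01], [0.4, 0, -0.01], [0.4, 0, -0.01], [0.4, 0, -0.01]], "rot": [[0, 0, 0], [0, 0, 0], [0, 0, 0], [0, 0, 0], [0, 0, 0]]}}

```text
clock: 8.3
eef_pos: [617.5, -140.5, 115.3]
tcp_rot: [3.141, -0.002, 0.104]
contact_force: [0.5, 1.0, 7.9]
opening: 0.0
grasp_force: 3.8
```

>>> {"name": "play_rows", "arguments": {"dp": [[0, 0, -0.05], [0, 0, -0.6], [0, 0, -1.2], [-0.25, 0, -1.8], [-0.25, 0, -1.8]], "rot": [[0, 0, 0], [0, 0, 0], [0, 0, 0], [0, 0, 0], [0, 0, 0]]}}

```text
clock: 8.72
eef_pos: [607.4, -141.9, 190.7]
tcp_rot: [3.14, -0.005, 0.104]
contact_force: [1.9, -0.4, -0.6]
opening: -0.004
grasp_force: 0.0
```

```bash
python3 -c "
from h import *
unwrap('w4',117)
p,_,w=pose()
from rig import telemetry
s=telemetry.sense(); R=Ro.from_euler('xyz',s['tcp_rot']).as_matrix()
print((w(p,np.array([[0,90,128.]]))-s['eef_pos'])@R/40)"
```

```text
[ 607.4 -141.9  190.7] [ 3.14  -0.005  0.104] [ 1.9 -0.4 -0.6] 8.7167
[[-0.03631805 -2.60312664  1.51581915]]
```

View pics/w4_u.png

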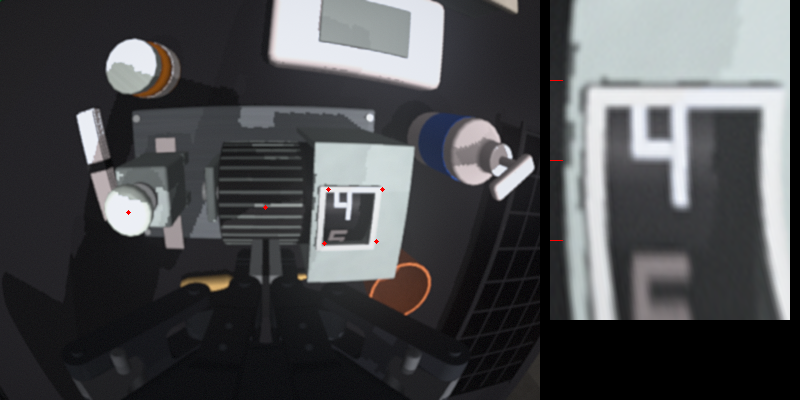

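The 4 is centred at about +0.03 rad (drum about 3.17), within tolerance. Now the plunger.

>>> {"name": "play_rows", "arguments": {"dp": [[0, -1, 0], [0, -2, 0], [-0.04, -2.6, 0.3], [-0.04, -2.6, 1.2], [-0.04, -2.6, 1.4]], "rot": [[0, 0, 0], [0, 0, 0], [0, 0, 0], [0, 0, 0], [0, 0, 0]]}}

```text
clock: 9.18
eef_pos: [590.8, -36.3, 125.9]
tcp_rot: [-3.14, 0.006, 0.106]
contact_force: [0.1, 1.8, 1.4]
opening: -0.001
grasp_force: 1.4
```

>>> {"name": "play_rows", "arguments": {"dp": [[0, 0, 0.04], [0, 0, 0.09], [0, 0, 0.14], [0, 0, 0.19], [0, 0, 0.19]], "rot": [[0, 0, 0], [0, 0, 0], [0, 0, 0], [0, 0, 0], [0, 0, 0]]}}

```text
clock: 9.6
eef_pos: [594.0, -38.8, 123.7]
tcp_rot: [3.141, -0.001, 0.103]
contact_force: [-1.7, -0.5, 4.0]
opening: 0.001
grasp_force: 1.8
```

>>> {"name": "play_rows", "arguments": {"dp": [[0, 0, 0.06], [0, 0, 0.12], [0, 0, 0.17], [0, 0, 0.2], [0, 0, 0.2]], "rot": [[0, 0, 0], [0, 0, 0], [0, 0, 0], [0, 0, 0], [0, 0, 0]]}}

```text
clock: 10.02
eef_pos: [594.1, -38.8, 116.1]
tcp_rot: [3.141, -0.002, 0.103]
contact_force: [-2.5, -1.7, 9.0]
opening: 0.002
grasp_force: 4.6
```

>>> {"name": "play_rows", "arguments": {"dp": [[0, 0, 0.02], [0, 0, 0.03], [0, 0, 0.03], [0, 0, 0.03]], "rot": [[0, 0, 0], [0, 0, 0], [0, 0, 0], [0, 0, 0]]}}

```text
clock: 10.35
eef_pos: [594.2, -38.8, 115.9]
tcp_rot: [3.141, -0.002, 0.103]
contact_force: [-6.3, -2.8, 19.8]
opening: -0.002
grasp_force: 10.1
```

At 19.8 N with no further travel, the plunger is on its hard stop, fully down. I'll raise the arm and check.

>>> {"name": "play_rows", "arguments": {"dp": [[0, 0, -0.2], [0, 0, -0.5], [0, 0, -1.2], [0, 0, -2], [0, 0.6, -2.2]], "rot": [[0, 0, 0], [0, 0, 0], [0, 0, 0], [0, 0, 0], [0, 0, 0]]}}

```text
clock: 10.77
eef_pos: [597.9, -59.8, 206.7]
tcp_rot: [-3.141, -0.006, 0.105]
contact_force: [1.5, -1.3, 1.4]
opening: 0.0
grasp_force: 0.0
```

>>> {"name": "play_rows", "arguments": {"dp": [[0, 0.6, 0], [0, 1.2, 0], [0, 1.2, 0], [0, 1.2, 0], [0, 1.2, 0]], "rot": [[0, 0, 0], [0, 0, 0], [0, 0, 0], [0, 0, 0], [0, 0, 0]]}}

```text
clock: 11.18
eef_pos: [600.7, -109.4, 201.7]
tcp_rot: [-3.141, 0.0, 0.103]
contact_force: [0.1, 0.2, 0.5]
opening: -0.003
grasp_force: 0.0
```

```bash
python3 -c "
from h import *
unwrap('w5',117)"
```

```text
[ 600.7 -109.4  201.7] [-3.141  0.     0.103] [0.1 0.2 0.5] 11.1833
```

View pics/w5_u.png

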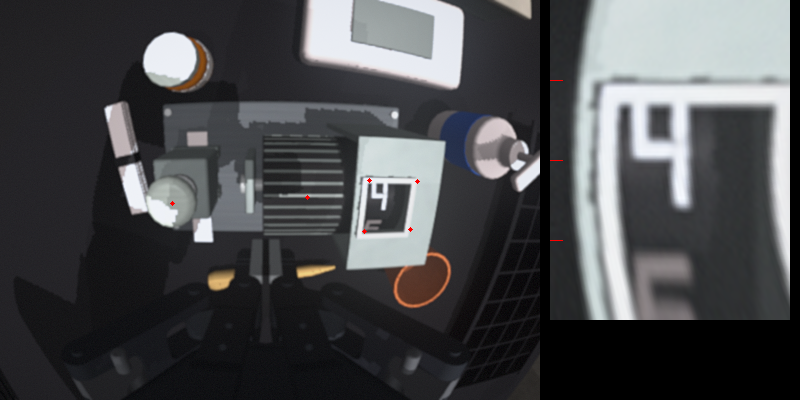

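The 4 still sits mid-window (bottom edge at row 208, unchanged), the plunger is up and the arm is clear. I'm handing in.

```bash
python3 -c "
from rig import r
print(r.sign_off())"
```

```text
the job is handed in; nothing more can be done
None
```

The job is handed in: the 4 is mid-window at about 3.17 rad by camera, the plunger was pressed to its stop and is up again, the highest force I read on the drum was 11.8 N, and the arm touches nothing; the sign-off gave no verdict.

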